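# Open the push-and-turn solvent bottle at the packing bench

## Robot

A 6-joint arm with a two-finger parallel gripper is mounted at the origin on the work surface. World frame = base frame: x ahead of the robot, y to its left, z up, the work surface at z = 0. Lengths are in mm, angles in rad, forces in N, time in s.
With the tool pointing down it reaches from about 275 to 750 mm from the base axis. Payload 10.2 kg.
Tool frame: the origin (TCP) lies at the very end of the fingers, on their centre line; the grasp point (between the pads) lies 19 mm behind it; z points along the fingers, y is the line along which they close (so a half turn about z gives the same grasp; the last joint's range is limited). The gripper opens to 85 mm and grips with 20 to 120 N. Pads are 22 mm wide; open, the fingers measure 114 mm over their backs; the gripper's body (76 mm by 85 mm) begins 54 mm behind the grasp point. The pads swing forward as they close: fully open they stand 13 mm farther back than shut.
Start: joints at [0.885, 0.313, 1.498, -0, 1.331, -0.223], TCP at [234.402, 469.773, 231.294] pointing down, gripper open.
Joint ranges: [-2.94, 2.94], [-0.97, 2.17], [0.19, 2.56], [-1.23, 4.37], [0.02, 3.11], [-2.88, 2.88]. Speed limits (rad/s): [2.39, 2.39, 3.01, 3.14, 3.14, 3.14].

## Interface

Orientations are given as a unit quaternion [w, x, y, z].
In Python, from rig import monitor, eyes, job gives the robot as it stands. The module is installed in compiled form; this text tells all that it offers.
- The arm moves only by the tool send_rows, never from a script. Its argument "targets" is one flat list of numbers, 7 for each row, row after row: the turn, a rotation vector about the tool's x, y, z in degrees, then the shift along the tool's x, y, z in units of 60 mm (1.0 is 60 mm), then the opening, from -1 (shut) to 1 (fully open), so that 0 is half open. A call has 1 to 5 rows; each row shifts and turns the commanded pose from where the row before left it, along the tool's axes as they then stand; what a row does not reach is not made up. A row lasts 1/8 s, in which the tool goes at most 62.5 mm and 10.7 degrees, less where a joint would pass 70% of its speed; a pose out of reach is approached as far as the arm can. A call is refused whole if a number of a shift passes 1 or a number of a turn 10.7, either way. A call with a gripper value outside its range is refused whole. The fingers move at their own pace and stop on an object; "newtons" is the grip in N (left out, the last holds). Time passes only in rows, so rows that do not move let the fingers close. It gives the time, the measured TCP pose, the force, the opening and the grip force at its end, in the units of the state.
- monitor.sense(): the state, without advancing time (a new reading comes with each control period).
- eyes.capture(name): name is "side" or "top" or "wrist"; returns a dict with "img" (400x640x3 uint8, red, green, blue), "K" (3x3 intrinsics, pixels), "distortion" ([k1, k2, p1, p2, k3] as OpenCV has them; the pictures are not rectified), "R" (3x3) and "t" (3): a world point X has camera coordinates R X + t. Camera axes: x right, y down, z forward; pixel columns grow to the right and rows downward; lengths in mm; the calibration is good to about 2 mm. A picture is of the moment at which its call begins. There is no depth.
- job.finish_job(): hands the job in; it is judged then, once.
The state is a dict: "time_s": time; "joints": joint angles; "dq": joint speeds; "tau": joint torques, N m; "eef_pos": TCP position; "ee_rot": TCP orientation; "force": force on the tool from outside, world axes, zero at the start; "wrist_torque": the same for the moment, N m; "grip_width": opening from 0.0 (shut) to 1.0 (fully open); "grip_force": force on a finger pad.
Only numpy, scipy, OpenCV 4.12 (cv2) and the standard library are available. Lean on these libraries where they do the work, as an engineer would, in place of code of your own. Each camera call takes 0.05 s, during which the arm holds its last target. There are 200 camera calls.

## Task

Open the child-resistant bottle of label solvent that is clamped in the round holder: press its cap down against the spring just hard enough to free it, turn it anticlockwise while pressing until it stops, then lift it off. Set the cap down gently, open side down, in the middle part of the shallow wooden tray and let go. Never press or wrench the cap hard, or the stopper in the bottle's mouth will crack, and leave the other things on the bench alone.

Things in the scene. Friction and masses are not known exactly. Their poses are not given: they have to be found in the camera images.
- cap: Black round ribbed push-and-turn cap, hollow, open below, 44 mm in diameter, 30 mm tall, about 30 g. Origin at the centre of its lower rim, z up along its axis. Grip it from above across its diameter, at any yaw. To free it, press it down (3 to 11 mm) and keep it down while turning it about 65 degrees (1.13 rad) anticlockwise seen from above, to a firm stop; then lift straight up.
- cap_top (a point): Centre of the cap's flat top, 30 mm above cap, about 147 mm up at the start. If the press slackens, the spring snaps the cap's inner lugs up into catches at the start or half way (28 to 35 degrees) and it will not turn on. Wrenching beyond 0.8 N m breaks it. At the stop it is clear of the bottle after rising 40 mm.
- bottle: White plastic bottle, blank label, 68 mm wide, upright in a dark round steel holder (foot 110 mm wide) fixed to the bench. Origin at the centre of the holder's underside, on the bench, z up. Its shoulder slopes up to the neck 98 mm up, 19 mm below the locked cap's rim; mouth rim (37 mm wide) at 124 mm. Cap's and bottle's x axes are parallel when locked.
- stopper: Sprung rubber stopper, 20 mm wide, in the bottle's mouth, hidden by the cap, which it pushes up: 2 to 9 N when locked, 0.8 N more per mm pressed. How deep the cap must go differs per bottle (3 to 11 mm), but it always comes free at 11 N; 1.2 mm deeper, at 12 N, the stopper bottoms hard, and over 24 N it cracks. Origin on the bottle's axis, 8 mm below the stopper's top face.
- tray: Square shallow wooden tray, 130 mm by 130 mm outside, 12 mm high, walls 4 mm, fixed to the bench. Origin at the centre of its underside, z up, x and y along its sides.
- tray_in (a point): Centre of the tray's inner floor, 4 mm above the bench.
- tape_roll: Bystander: empty cardboard tape core standing on end, 90 mm in diameter, 45 mm tall. Origin at the centre of its underside.
- bead_jar: Bystander: clear jar with aluminium lid, 60 mm in diameter, 70 mm tall. Origin at the centre of its underside.
- glue_bottle: Bystander: slim white glue bottle with a pointed nozzle, 38 mm in diameter, 115 mm tall. Origin at the centre of its underside.
- gift_box: Bystander: flat closed cardboard box, 100 by 80 by 40 mm. Origin at the centre of its underside.
Mind the look-alikes: they are no part of the job. Of the things that look like the cap, the smallest one is meant.

How it is judged (in metres and radians):
On the way, in this order (a step that is already met when the one before it is completed fails the run):
1. the cap, still on the bottle's neck, has been turned at least 55 degrees out of its lock (angle between the x axis of cap and the x axis of bottle, either way round above 0.96 rad and z of cap in the frame of bottle below 0.125 m and horizontal distance between cap and bottle below 0.006 m), for 0.1 s.
2. the cap is lifted clear of the neck (z of cap in the frame of bottle above 0.145 m), for 0.1 s.
At the end, for the whole second after the job is handed in: The cap lies flat, open side down (its axis within 0.1 rad of vertical), on the tray's floor, its centre within 30 mm of the tray's centre, released and at rest (horizontal distance between cap and tray_in below 0.03 m and height (world z) of cap between 0.001 and 0.009 m and angle between cap's own z axis and vertical below 0.1 rad and linear speed of cap below 0.02 m/s and contact force between the fingers and cap below 0.05 N); the robot touches nothing.
It fails at once if the cap was pressed on the stopper with more than 24 N (contact force between cap and stopper above 24 N).
It fails at once if the cap was wrenched: more than 50 N between cap and bottle (contact force between cap and bottle above 50 N).
It fails at once if the cap was dropped or let fly: moving faster than 0.5 m/s out of the fingers (contact force between the fingers and cap below 0.05 N and linear speed of cap above 0.5 m/s).
It fails at once if a bystander was moved more than 25 mm (distance of any of tape_roll, bead_jar, glue_bottle, gift_box from where it was at the start of the episode above 0.025 m).
It also fails if it takes over 54 s, if anything falls off the work surface, if the arm or the gripper's body presses on something with over 40 N, if the wrist force passes 120 N, or if a joint passes its speed limit or range.

## Working session

There is one attempt and no reset: what is moved stays moved. The work goes in short steps, Python scripts to look and compute and a tool call to move; the robot and the scene stay as the last step left them, time stands still between calls to the robot, and variables do not carry over. Pictures are saved under pics/ and viewed, at most 10 in all, crops included, and the job is handed in when it is done.

Besides the shell and the picture viewer there is one more tool, called after ">>>" by a JSON object that holds its "name" and its "arguments", one argument or row to a line. send_rows: Moves the arm, as the interface text tells. Its arguments: {"type":"object","properties":{"targets":{"type":"array","items":{"type":"number"}},"newtons":{"type":"number"}},"required":["targets"]}

```bash
mkdir -p pics; cat > h.py <<'E'
import numpy as np, cv2
from rig import monitor, eyes, job
def snap(name,fn):
    c=eyes.capture(name); cv2.imwrite('pics/'+fn,c['img'][:,:,::-1]); np.savez('pics/'+fn[:-4]+'.npz',**{k:np.array(v) for k,v in c.items()}); return c
def ray(c,uv):
    p=cv2.undistortPoints(np.array([[uv]],float),c['K'],c['distortion'])[0,0]
    d=c['R'].T@np.array([p[0],p[1],1.]); o=-c['R'].T@c['t']; return o,d
def onplane(c,uv,z):
    o,d=ray(c,uv); return o+d*(z-o[2])/d[2]
def proj(c,X):
    return cv2.projectPoints(np.array([X],float),cv2.Rodrigues(c['R'])[0],c['t'],c['K'],c['distortion'])[0][0,0]
E
python3 - <<'E'
from h import *
for n in('top','side','wrist'): snap(n,n+'0.png')
print(monitor.sense())
E
```

```text
{'time_s': 0.15, 'joints': array([ 8.84602526e-01,  3.13300187e-01,  1.49822212e+00,  6.90713469e-06,
        1.33101118e+00, -2.23399541e-01]), 'dq': array([-0.00230018,  0.00083653, -0.00123285, -0.00075597,  0.0013398 ,
       -0.00124423]), 'tau': array([ 1.91258965e-03, -4.12372220e+01, -2.59794831e+01, -1.96735314e-04,
        3.20760897e-03,  2.39033727e-05]), 'eef_pos': array([234.27695664, 469.6252441 , 230.89266284]), 'ee_rot': array([-2.09657553e-04,  2.29338414e-01,  9.73346634e-01, -4.21124818e-04]), 'force': array([-0.43918324,  0.70997604, -0.01342522]), 'wrist_torque': array([ 0.00889202,  0.04678291, -0.02458184]), 'grip_force': 0.0, 'grip_width': 0.999572934961193}
```

View pics/top0.png

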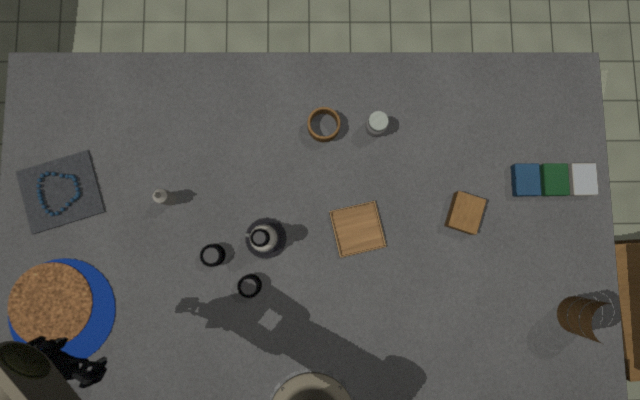

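View pics/side0.png

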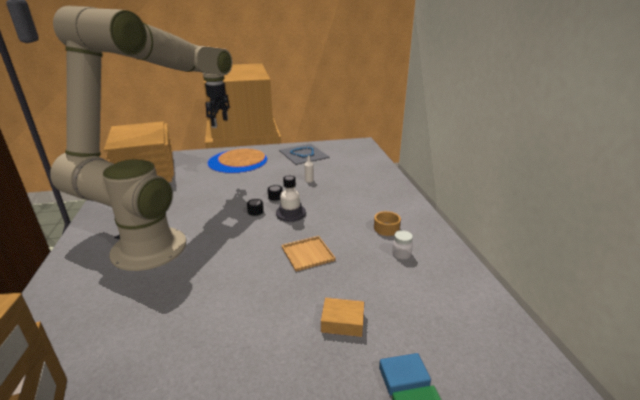

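The top view shows the bottle in its dark holder at about (265,237), with a black cap on it at about (262,238). The tray is at (358,229). Side view: bottle cap at about (289,182), tray at (308,253).

There are three black candidates in the top view: (212,255), (249,286) and (262,238). The two loose ones stand on the bench. The one on the bottle fits because it is clamped in the round holder and should be the smallest. I'll confirm that in a crop.

```bash
python3 - <<'E'
from h import *
T=dict(np.load('pics/top0.npz'));S=dict(np.load('pics/side0.npz'))
a=cv2.resize(T['img'][200:310,180:400],None,fx=3.6,fy=3.6,interpolation=cv2.INTER_CUBIC)[:,:,::-1]
b=cv2.resize(S['img'][165:225,235:325],None,fx=3.4,fy=3.4,interpolation=cv2.INTER_CUBIC)[:,:,::-1]
o=np.zeros((600,800,3),np.uint8);o[:a.shape[0],:a.shape[1]]=a;o[396:,:b.shape[1]]=b[:204]
cv2.imwrite('pics/crop1.png',o)
for c,n,roi in((T,'top',(190,200,300,300)),(S,'side',(235,165,325,225))):
    g=c['img'].max(2); m=(g<30).astype(np.uint8)
    x0,y0,x1,y1=roi; M=np.zeros_like(m);M[y0:y1,x0:x1]=m[y0:y1,x0:x1]
    k,_,s,ce=cv2.connectedComponentsWithStats(M)
    for i in range(1,k):
        if s[i][4]>15: print(n,s[i],ce[i].round(1))
h=cv2.cvtColor(T['img'],cv2.COLOR_RGB2HSV); m=((h[:,:,1]>90)&(h[:,:,2]>60)).astype(np.uint8);M=0*m;M[190:270,320:395]=m[190:270,320:395]
cs=max(cv2.findContours(M,0,2)[0],key=cv2.contourArea);r=cv2.minAreaRect(cs);print(r)
P=[onplane(T,p,12)[:2].round(0) for p in cv2.boxPoints(r)];print(P,np.mean(P,0))
for uv in((212,255),(249,286)):print(onplane(T,uv,30))
print('cap',onplane(T,(261,238),147), 'holder',onplane(T,(266,238),20))
E
```

```text
top [259 230  10  15  46] [265.4 236.2]
top [278 231   7   8  24] [280.9 234. ]
top [201 245  24  21 174] [215.6 254.6]
top [238 275  24  23 200] [250.7 285.5]
side [284 180  11   7  55] [289.1 183.3]
side [269 190  12  10  82] [273.9 195. ]
side [248 204  14  11 123] [254.5 209.4]
((357.3426818847656, 228.67779541015625), (47.06354904174805, 47.180233001708984), 76.50426483154297)
[array([538., -52.]), array([ 567., -179.]), array([ 442., -206.]), array([414., -80.])] [ 490.25 -129.25]
[424.45358662 258.7947624   30.        ]
[342.52030996 160.8380628   30.        ]
cap [466.51786006 115.37521221 147.        ] holder [467.61307567 117.82264674  20.        ]
```

View pics/crop1.png

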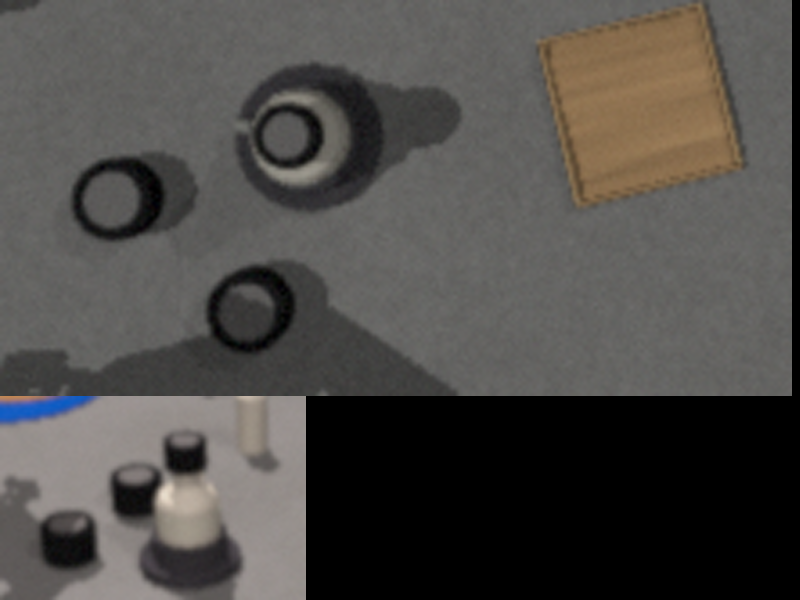

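The crop confirms it: the cap on the bottle, ringed at top-view (260,237.5), has the smallest ring of the three even though it is nearest the camera. The loose ones at (212,255) and (249,286) are larger, so they are the decoys. I'll move above the bottle.

>>> {"name": "send_rows", "arguments": {
  "targets": [0, 0, 0, -0.61, -0.36, 0, 1, 0, 0, 0, -0.61, -0.36, 0, 1, 0, 0, 0, -0.61, -0.36, 0, 1, 0, 0, 0, -0.61, -0.36, 0, 1, 0, 0, 0, -0.61, -0.36, 0, 1]
}}

```text
time_s: 0.78
eef_pos: [350.4, 290.2, 231.2]
ee_rot: [-0.0, 0.229, 0.973, -0.0]
force: [0.5, 0.3, 0.8]
grip_width: 1.003
grip_force: 0.0
```

>>> {"name": "send_rows", "arguments": {
  "targets": [0, 0, 0, -0.61, -0.36, 0, 1, 0, 0, 0, -0.61, -0.36, 0, 1, 0, 0, 0, -0.61, -0.36, 0, 1, 0, 0, 0, -0.6, -0.36, 0, 1, 0, 0, 0, -0.6, -0.34, 0, 1]
}}

```text
time_s: 1.4
eef_pos: [465.5, 113.4, 231.2]
ee_rot: [-0.0, 0.229, 0.973, -0.0]
force: [0.2, 0.7, 0.1]
grip_width: 1.002
grip_force: 0.0
```

```bash
python3 - <<'E'
from h import *
s=monitor.sense();print(s['time_s'],s['eef_pos'],s['ee_rot'],s['joints'])
snap('wrist','w1.png')
E
```

```text
1.4 [465.46045237 113.41097573 231.1677951 ] [-1.31681645e-04  2.29428117e-01  9.73325599e-01 -2.28663463e-05] [-6.21937787e-03  2.11740992e-01  1.62990666e+00  1.47884040e-05
  1.30021193e+00 -1.11403948e+00]
```

View pics/w1.png

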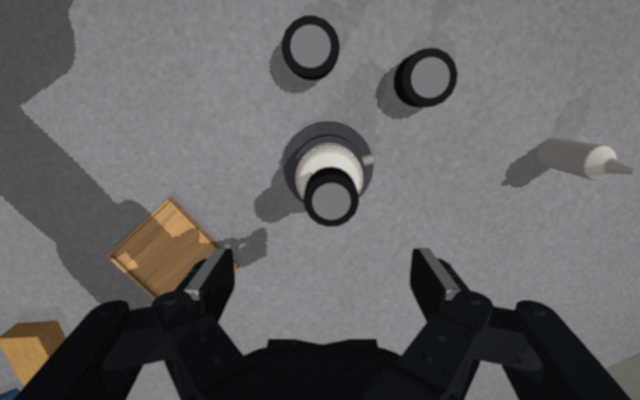

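The wrist view shows the cap's grey top disc at about (333,200) with the black ring around it, directly ahead of the fingers. The tray is at about (172,250), the decoys at (310,46) and (427,77), and the glue bottle at (585,158). I'll measure the cap top and the tray.

```bash
python3 - <<'E'
from h import *
W=dict(np.load('pics/w1.npz'))
g=W['img'].max(2)
M=np.zeros_like(g);M[160:235,295:370]=(g[160:235,295:370]<45)*255
cs,hi=cv2.findContours(M,cv2.RETR_CCOMP,cv2.CHAIN_APPROX_NONE)
for c,h in zip(cs,hi[0]):
    if cv2.contourArea(c)>200:
        e=cv2.fitEllipse(c);print(h[3],e,onplane(W,e[0],147),)
        x,y,w,hh=cv2.boundingRect(c);print(x,y,w,hh,'diam mm at147',np.linalg.norm(onplane(W,(x,y+hh/2),147)-onplane(W,(x+w,y+hh/2),147)))
h=cv2.cvtColor(W['img'],cv2.COLOR_RGB2HSV); m=((h[:,:,1]>80)&(h[:,:,2]>40)).astype(np.uint8);m[:190]=0;m[330:]=0;m[:,:100]=0;m[:,245:]=0
c=max(cv2.findContours(m,0,2)[0],key=cv2.contourArea)
for p in cv2.convexHull(cv2.approxPolyDP(c,5,True))[:,0]:print(p,onplane(W,p.astype(float),12)[:2].round())
T=dict(np.load('pics/top0.npz'))
print(onplane(T,(260,237.5),147), proj(T,[466,115,147]))
E
```

```text
-1 ((330.4101257324219, 196.7279052734375), (52.29903793334961, 56.70532989501953), 173.68255615234375) [465.09351105 120.57213825 147.        ]
303 168 55 58 diam mm at147 43.07110404212498
0 ((330.8750305175781, 200.90725708007812), (39.60672378540039, 41.59364318847656), 83.41915893554688) [468.33918365 119.38908883 147.        ]
310 181 43 41 diam mm at147 33.821152940623435
[218 246] [498. -58.]
[173 291] [ 529. -154.]
[154 299] [ 528. -188.]
[108 254] [ 441. -204.]
[172 198] [415. -75.]
[467.7329668  117.75893033 147.        ] [261.1568315  238.21623123]
```

>>> {"name": "send_rows", "arguments": {
  "targets": [0, 0, 10.7, 0, 0, 0, 1, 0, 0, 10.7, 0, 0, 0, 1, 0, 0, 10.7, 0, 0, 0, 1, 0, 0, 10.7, 0, 0, 0, 1, 0, 0, 10.7, 0, 0, 0, 1]
}}

```text
time_s: 2.08
eef_pos: [464.8, 114.8, 231.1]
ee_rot: [-0.0, 0.645, 0.764, -0.0]
force: [0.4, 0.2, 0.0]
grip_width: 0.999
grip_force: 0.0
```

>>> {"name": "send_rows", "arguments": {
  "targets": [0, 0, 10.7, 0, 0, 0, 1, 0, 0, 0, 0.09, 0.04, 0.4, 1, 0, 0, 0, 0, 0, 0.4, 1, 0, 0, 0, 0, 0, 0.3, 1, 0, 0, 0, 0, 0, 0, 1]
}}

```text
time_s: 2.7
eef_pos: [466.7, 120.1, 164.3]
ee_rot: [-0.001, 0.712, 0.703, -0.001]
force: [0.1, -0.6, 0.5]
grip_width: 1.002
grip_force: 0.0
```

```bash
python3 - <<'E'
from h import *
s=monitor.sense();print(s['time_s'],s['eef_pos'],s['ee_rot'],s['joints'],s['force'])
c=snap('wrist','w2.png'); print(proj(c,[468,118.6,147]))
E
```

```text
2.7 [466.71861388 120.09978229 164.31965191] [-0.00096442  0.71150162  0.70268308 -0.00100285] [ 8.14089053e-03  2.86911654e-01  1.71819189e+00 -1.57855615e-05
  1.13927175e+00  2.06189057e-02] [ 0.14847581 -0.64937197  0.50237149]
[322.53978563 239.41813749]
```

View pics/w2.png

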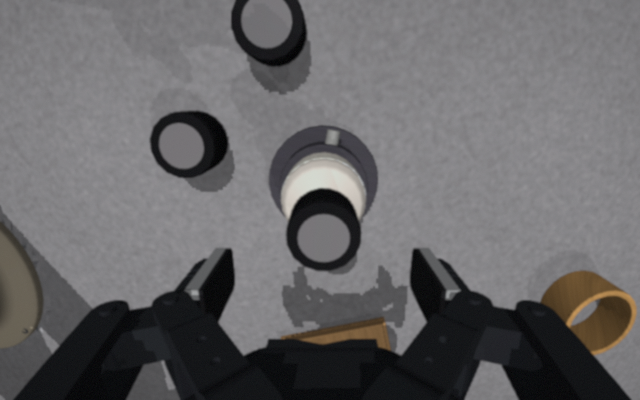

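The cap disc is at about (323.5,237), matching its predicted position to about 1.5 mm and lying centred between the fingers. I'll descend and close gently.

>>> {"name": "send_rows", "arguments": {
  "targets": [0, 0, 0, 0, 0.03, 0.3, 1, 0, 0, 0, 0, 0, 0.3, 1, 0, 0, 0, 0, 0, 0.23, 1, 0, 0, 0, 0, 0, 0, 0.3, 0, 0, 0, 0, 0, 0, 0.1],
  "newtons": 20
}}

```text
time_s: 3.38
eef_pos: [469.7, 120.1, 116.3]
ee_rot: [0.0, 0.712, 0.703, 0.0]
force: [0.4, 0.0, -0.3]
grip_width: 0.606
grip_force: 0.0
```

>>> {"name": "send_rows", "arguments": {
  "targets": [0, 0, 0, 0, 0, 0, -0.2, 0, 0, 0, 0, 0, 0, -0.4, 0, 0, 0, 0, 0, 0, -0.6, 0, 0, 0, 0, 0, 0, -0.6]
}}

```text
time_s: 3.88
eef_pos: [468.8, 120.1, 116.0]
ee_rot: [-0.0, 0.711, 0.703, -0.0]
force: [-5.2, -0.9, 5.3]
grip_width: 0.513
grip_force: 23.1
```

>>> {"name": "send_rows", "arguments": {
  "targets": [0, 0, 0, 0, -0.01, 0.02, -0.8, 0, 0, 0, 0, 0, 0.02, -0.8, 0, 0, 0, 0, 0, 0.02, -0.8],
  "newtons": 45
}}

```text
time_s: 4.25
eef_pos: [468.8, 120.1, 112.8]
ee_rot: [0.0, 0.711, 0.703, 0.0]
force: [-4.7, -0.6, 8.8]
grip_width: 0.503
grip_force: 48.7
```

```bash
python3 - <<'E'
from h import *
s=monitor.sense();print(s['eef_pos'],s['force'],s['wrist_torque'],s['grip_width'],s['grip_force'])
E
```

```text
[468.83588948 120.08914805 112.75728024] [-4.73867828 -0.62533598  8.81213175] [ 0.01365845  0.81332409 -0.02698475] 0.502859492057069 48.66914555663243
```

>>> {"name": "send_rows", "arguments": {
  "targets": [0, 0, 0, 0, -0.01, 0.02, -0.8, 0, 0, 0, 0, 0, 0.02, -0.8, 0, 0, 0, 0, 0, 0, -0.8]
}}

```text
time_s: 4.62
eef_pos: [468.8, 120.1, 110.6]
ee_rot: [0.001, 0.711, 0.703, 0.001]
force: [-2.6, 1.1, 7.6]
grip_width: 0.502
grip_force: 48.8
```

>>> {"name": "send_rows", "arguments": {
  "targets": [0, 0, 0, 0, 0, 0.02, -0.8, 0, 0, 0, 0, 0, 0, -0.8]
}}

```text
time_s: 4.88
eef_pos: [468.8, 120.1, 109.5]
ee_rot: [0.001, 0.711, 0.703, 0.001]
force: [-2.4, -0.1, 8.6]
grip_width: 0.501
grip_force: 48.9
```

>>> {"name": "send_rows", "arguments": {
  "targets": [0, 0, 0, 0, 0, 0.02, -0.8, 0, 0, 0, 0, 0, 0, -0.8]
}}

```text
time_s: 5.12
eef_pos: [468.8, 120.1, 108.4]
ee_rot: [0.001, 0.711, 0.703, 0.001]
force: [-3.0, -0.3, 10.7]
grip_width: 0.5
grip_force: 49.0
```

>>> {"name": "send_rows", "arguments": {
  "targets": [0, 0, 0, 0, 0, 0.01, -0.8]
}}

```text
time_s: 5.25
eef_pos: [468.8, 120.1, 108.0]
ee_rot: [0.001, 0.711, 0.703, 0.001]
force: [-4.3, -0.4, 12.7]
grip_width: 0.502
grip_force: 49.1
```

>>> {"name": "send_rows", "arguments": {
  "targets": [0, 0, 0, 0, 0, 0, -0.8]
}}

```text
time_s: 5.38
eef_pos: [468.8, 120.1, 107.9]
ee_rot: [0.001, 0.711, 0.703, 0.001]
force: [-3.6, -0.5, 11.0]
grip_width: 0.503
grip_force: 49.1
```

>>> {"name": "send_rows", "arguments": {
  "targets": [0, 0, 0, 0, 0, 0, -0.8]
}}

```text
time_s: 5.5
eef_pos: [468.8, 120.1, 107.9]
ee_rot: [0.001, 0.711, 0.703, 0.001]
force: [-4.7, -0.9, 11.7]
grip_width: 0.504
grip_force: 49.1
```

>>> {"name": "send_rows", "arguments": {
  "targets": [0, 0, -4, 0, 0, 0, -0.8, 0, 0, -4, 0, 0, 0, -0.8, 0, 0, 0, 0, 0, 0, -0.8]
}}

```text
time_s: 5.88
eef_pos: [468.8, 120.3, 107.3]
ee_rot: [0.001, 0.661, 0.75, 0.001]
force: [-0.7, 4.0, 3.7]
grip_width: 0.5
grip_force: 48.3
```

```bash
python3 - <<'E'
from h import *
s=monitor.sense();print(s['eef_pos'],s['force'],s['wrist_torque'],s['grip_width'],s['grip_force'],s['joints'])
E
```

```text
[468.76669225 120.30164803 107.29910725] [-0.67317352  3.97738562  3.7362077 ] [ 0.5261822  -0.0475407   0.00803415] 0.5004881298102752 48.34851813269779 [ 8.22932524e-03  3.64790626e-01  1.78042523e+00  6.54213631e-04
  9.93839507e-01 -1.18709599e-01]
```

>>> {"name": "send_rows", "arguments": {
  "targets": [0, 0, 0, 0, 0, 0.02, -0.8, 0, 0, 0, 0, 0, 0.0, -0.8]
}}

```text
time_s: 6.12
eef_pos: [468.8, 120.2, 106.3]
ee_rot: [0.001, 0.661, 0.75, 0.001]
force: [-1.8, 2.3, 10.2]
grip_width: 0.503
grip_force: 49.0
```

```bash
python3 - <<'E'
from h import *
s=monitor.sense();print(s['eef_pos'],s['force'],s['wrist_torque'],s['grip_width'],s['grip_force'])
c=snap('wrist','w3.png'); d=snap('side','s3.png')
a=cv2.resize(c['img'][200:400,200:450],None,fx=2,fy=2)[:,:,::-1]
b=cv2.resize(d['img'][140:230,250:325],None,fx=4,fy=4)[:,:,::-1]
o=np.zeros((400,800,3),np.uint8);o[:400,:500]=a;o[:360,500:800]=b
cv2.imwrite('pics/crop3.png',o)
E
```

```text
[468.77228233 120.23234924 106.28632577] [-1.83816544  2.26503813 10.17130818] [ 0.26883813  0.2585854  -0.0333652 ] 0.50279815720996 48.95829900749959
```

View pics/crop3.png

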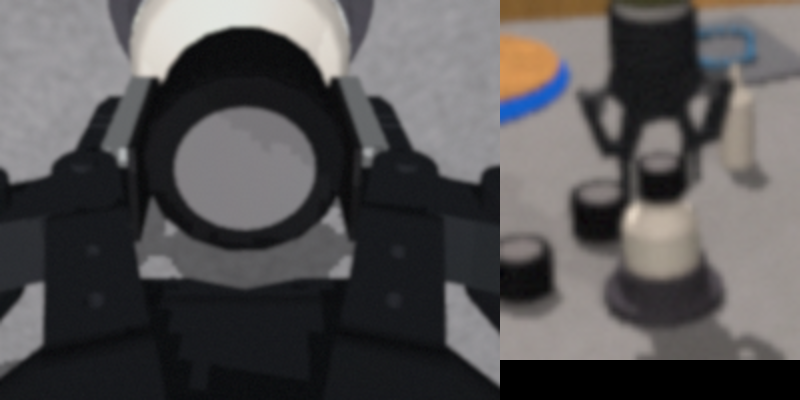

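The crop shows the cap seated squarely between the pads, with its disc centred at crop (245,167). In the side view the gripper stands over the bottle with the cap level. I'll let it settle and re-read the force.

>>> {"name": "send_rows", "arguments": {
  "targets": [0, 0, 0, 0, 0, 0, -0.8]
}}

```text
time_s: 6.35
eef_pos: [468.8, 120.2, 106.3]
ee_rot: [0.001, 0.661, 0.75, 0.001]
force: [-1.3, 1.9, 10.2]
grip_width: 0.5
grip_force: 49.0
```

>>> {"name": "send_rows", "arguments": {
  "targets": [0, 0, 0, 0, 0, 0, -0.8]
}}

```text
time_s: 6.48
eef_pos: [468.8, 120.2, 106.3]
ee_rot: [0.001, 0.661, 0.75, 0.001]
force: [-2.5, 2.7, 9.7]
grip_width: 0.503
grip_force: 49.0
```

>>> {"name": "send_rows", "arguments": {
  "targets": [0, 0, -3, 0, 0, 0, -0.8]
}}

```text
time_s: 6.6
eef_pos: [468.8, 120.2, 106.4]
ee_rot: [0.001, 0.641, 0.768, 0.001]
force: [-2.4, 1.1, 10.1]
grip_width: 0.502
grip_force: 49.0
```

>>> {"name": "send_rows", "arguments": {
  "targets": [0, 0, 0, 0, 0, 0, -0.8]
}}

```text
time_s: 6.72
eef_pos: [468.8, 120.2, 106.4]
ee_rot: [0.001, 0.641, 0.767, 0.001]
force: [-1.9, 1.1, 10.8]
grip_width: 0.5
grip_force: 49.0
```

```bash
python3 - <<'E'
from h import *
s=monitor.sense();print(s['eef_pos'],s['force'],s['wrist_torque'],s['grip_width'],s['grip_force'])
E
```

```text
[468.79475241 120.18763414 106.36208742] [-1.93784404  1.07478921 10.82321426] [0.22813956 0.34180088 0.04526019] 0.5003552051744213 48.97056115209125
```

>>> {"name": "send_rows", "arguments": {
  "targets": [0, 0, 0, 0, 0, 0.01, -0.8, 0, 0, -3, 0, 0, 0, -0.8, 0, 0, -3, 0, 0, 0, -0.8]
}}

```text
time_s: 7.1
eef_pos: [468.8, 120.2, 105.8]
ee_rot: [0.001, 0.6, 0.8, 0.001]
force: [-3.0, 1.7, 11.0]
grip_width: 0.501
grip_force: 49.0
```

```bash
python3 - <<'E'
from h import *
s=monitor.sense();print(s['eef_pos'],s['force'],s['wrist_torque'],s['grip_width'],s['grip_force'])
E
```

```text
[468.8245256  120.2317026  105.82781865] [-2.98650904  1.65311919 11.00868766] [ 0.26532878  0.29441933 -0.07032386] 0.5006193518248747 49.03643580735661
```

>>> {"name": "send_rows", "arguments": {
  "targets": [0, 0, -3, 0, 0, 0, -0.8, 0, 0, -3, 0, 0, 0, -0.8, 0, 0, -3, 0, 0, 0, -0.8, 0, 0, -3, 0, 0, 0, -0.8, 0, 0, 0, 0, 0, 0, -0.8]
}}

```text
time_s: 7.72
eef_pos: [468.8, 120.2, 105.8]
ee_rot: [0.001, 0.513, 0.858, 0.001]
force: [-2.4, 1.0, 10.8]
grip_width: 0.499
grip_force: 49.0
```

```bash
cat > r.py <<'E'
from h import *
s=monitor.sense();q=s['ee_rot']
print(s['eef_pos'].round(1),s['force'].round(1),s['wrist_torque'].round(3),'yaw',round(np.degrees(2*np.arctan2(q[2],q[1])),1),s['grip_width'],s['grip_force'])
E
python3 r.py
```

```text
[468.8 120.2 105.8] [-2.4  1.  10.8] [0.23  0.289 0.032] yaw 118.2 0.49910900067493413 49.03417405555956
```

>>> {"name": "send_rows", "arguments": {
  "targets": [0, 0, -3, 0, 0, 0.005, -0.8, 0, 0, -3, 0, 0, 0, -0.8, 0, 0, -3, 0, 0, 0, -0.8, 0, 0, 0, 0, 0, 0, -0.8]
}}

```text
time_s: 8.22
eef_pos: [468.9, 120.2, 105.6]
ee_rot: [0.001, 0.444, 0.896, 0.001]
force: [-2.9, 2.2, 11.4]
grip_width: 0.505
grip_force: 49.1
```

```bash
python3 r.py
```

```text
[468.9 120.2 105.6] [-2.9  2.2 11.4] [0.32 0.33 0.05] yaw 127.2 0.5052284358752097 49.062075577676296
```

>>> {"name": "send_rows", "arguments": {
  "targets": [0, 0, -3, 0, 0, 0, -0.8, 0, 0, -3, 0, 0, 0, -0.8, 0, 0, -3, 0, 0, 0, -0.8, 0, 0, -3, 0, 0, 0, -0.8, 0, 0, -3, 0, 0, 0, -0.8]
}}

```text
time_s: 8.85
eef_pos: [468.9, 120.3, 105.6]
ee_rot: [0.001, 0.323, 0.946, 0.001]
force: [-2.3, 2.9, 12.2]
grip_width: 0.501
grip_force: 49.0
```

```bash
python3 r.py
```

```text
[468.9 120.3 105.6] [-2.3  2.9 12.2] [ 0.322  0.315 -0.02 ] yaw 142.3 0.5012918567979396 49.04572830302641
```

>>> {"name": "send_rows", "arguments": {
  "targets": [0, 0, -2, 0, 0, 0, -0.8, 0, 0, -2, 0, 0, 0, -0.8, 0, 0, -2, 0, 0, 0, -0.8],
  "newtons": 40
}}

```text
time_s: 9.22
eef_pos: [468.9, 120.3, 105.6]
ee_rot: [0.001, 0.273, 0.962, 0.001]
force: [-1.9, 2.5, 11.2]
grip_width: 0.502
grip_force: 49.0
```

```bash
python3 r.py
```

```text
[468.9 120.3 105.6] [-1.9  2.5 11.2] [ 0.323  0.307 -0.087] yaw 148.3 0.5023687235335927 49.033182106213644
```

>>> {"name": "send_rows", "arguments": {
  "targets": [0, 0, -2, 0, 0, 0, -0.8, 0, 0, -2, 0, 0, 0, -0.8, 0, 0, 0, 0, 0, 0, -0.8]
}}

```text
time_s: 9.6
eef_pos: [468.9, 120.2, 105.6]
ee_rot: [0.001, 0.24, 0.971, 0.0]
force: [-2.4, 1.5, 11.3]
grip_width: 0.503
grip_force: 49.1
```

```bash
python3 r.py
```

```text
[468.9 120.2 105.6] [-2.4  1.5 11.3] [ 0.27   0.4   -0.022] yaw 152.2 0.5029797347044506 49.059499661671
```

>>> {"name": "send_rows", "arguments": {
  "targets": [0, 0, -2, 0, 0, 0, -0.8, 0, 0, -1, 0, 0, 0, -0.8]
}}

```text
time_s: 9.85
eef_pos: [468.8, 120.4, 105.5]
ee_rot: [0.001, 0.215, 0.977, 0.001]
force: [-2.7, 2.1, 11.9]
grip_width: 0.499
grip_force: 49.1
```

```bash
python3 r.py
```

```text
[468.8 120.4 105.5] [-2.7  2.1 11.9] [ 0.5    0.449 -0.247] yaw 155.2 0.4989530806400367 49.06032802420668
```

>>> {"name": "send_rows", "arguments": {
  "targets": [0, 0, -1.5, 0, 0, 0, -0.8, 0, 0, -1.5, 0, 0, 0, -0.8]
}}

```text
time_s: 10.1
eef_pos: [468.4, 120.5, 105.5]
ee_rot: [0.001, 0.189, 0.982, 0.001]
force: [-4.1, 3.1, 13.2]
grip_width: 0.501
grip_force: 49.2
```

```bash
python3 r.py
```

```text
[468.4 120.5 105.5] [-4.1  3.1 13.2] [ 0.615  0.807 -0.6  ] yaw 158.2 0.5005004685844199 49.17524461867288
```

The torque rose to 0.6 N m at about 66°, so that is the stop. I'll ease off slightly and lift.

>>> {"name": "send_rows", "arguments": {
  "targets": [0, 0, 2, 0, 0, 0, -0.8, 0, 0, 0, 0, 0, -0.05, -0.8, 0, 0, 0, 0, 0, -0.05, -0.8, 0, 0, 0, 0, 0, -0.05, -0.8, 0, 0, 0, 0, 0, -0.05, -0.8]
}}

```text
time_s: 10.72
eef_pos: [467.8, 120.2, 116.3]
ee_rot: [-0.0, 0.206, 0.979, 0.0]
force: [-0.9, 3.6, -1.5]
grip_width: 0.503
grip_force: 47.9
```

```bash
python3 r.py
```

```text
[467.8 120.2 116.3] [-0.9  3.6 -1.5] [ 0.588  0.144 -0.104] yaw 156.3 0.5030546276946393 47.87668583448976
```

>>> {"name": "send_rows", "arguments": {
  "targets": [0, 0, 0, 0, 0, -0.08, -0.8, 0, 0, 0, 0, 0, -0.08, -0.8]
}}

```text
time_s: 10.98
eef_pos: [468.1, 119.8, 126.3]
ee_rot: [0.0, 0.205, 0.979, -0.0]
force: [-0.5, -0.2, -0.7]
grip_width: 0.5
grip_force: 47.8
```

```bash
python3 r.py
```

```text
[468.1 119.8 126.3] [-0.5 -0.2 -0.7] [0.041 0.029 0.043] yaw 156.3 0.5002798643226966 47.82804627204314
```

>>> {"name": "send_rows", "arguments": {
  "targets": [0, 0, 0, 0, 0, -0.2, -0.8, 0, 0, 0, 0, 0, -0.25, -0.8, 0, 0, 0, 0, 0, -0.25, -0.8, 0, 0, 0, 0, 0, -0.25, -0.8]
}}

```text
time_s: 11.48
eef_pos: [468.1, 120.0, 184.3]
ee_rot: [0.0, 0.205, 0.979, 0.0]
force: [-0.4, 0.2, -1.0]
grip_width: 0.499
grip_force: 47.8
```

```bash
python3 r.py; python3 - <<'E'
from h import *
c=snap('wrist','w4.png'); d=snap('side','s4.png')
a=cv2.resize(c['img'][200:400,200:450],None,fx=2,fy=2)[:,:,::-1]
b=cv2.resize(d['img'][140:230,250:325],None,fx=4,fy=4)[:,:,::-1]
o=np.zeros((400,800,3),np.uint8);o[:400,:500]=a;o[:360,500:800]=b
cv2.imwrite('pics/crop4.png',o)
E
```

```text
[468.1 120.  184.3] [-0.4  0.2 -1. ] [-0.033 -0.063  0.002] yaw 156.3 0.49917176745811137 47.83051614649594
```

View pics/crop4.png

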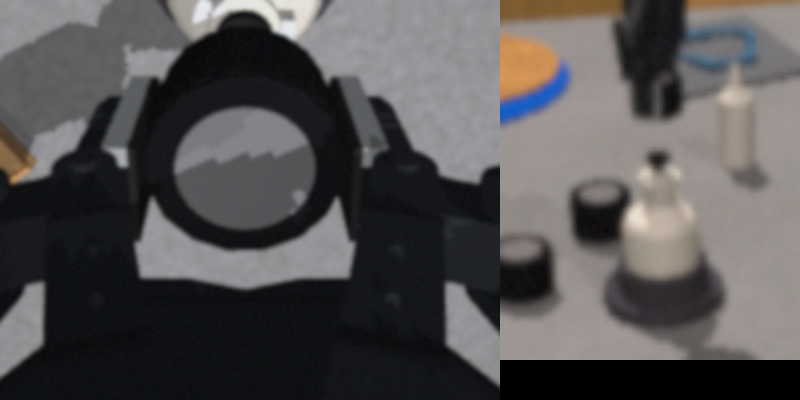

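The cap is off. The side crop shows the bare neck with its stopper at crop (658,160), and the cap is in the gripper at crop (655,95). Its seat in the pads hasn't changed. Next I'll move over the tray.

>>> {"name": "send_rows", "arguments": {
  "targets": [0, 0, 0, -0.15, -0.3, 0, -0.8, 0, 0, 0, -0.27, -0.48, 0, -0.8, 0, 0, 0, -0.27, -0.48, 0, -0.8, 0, 0, 0, -0.27, -0.48, 0, -0.8, 0, 0, 0, -0.27, -0.48, 0, -0.8]
}}

```text
time_s: 12.2
eef_pos: [481.8, -32.6, 182.7]
ee_rot: [-0.0, 0.206, 0.979, 0.0]
force: [1.0, 0.5, -1.1]
grip_width: 0.503
grip_force: 47.8
```

>>> {"name": "send_rows", "arguments": {
  "targets": [0, 0, 0, -0.27, -0.48, 0, -0.8, 0, 0, 0, -0.27, -0.48, 0, -0.8, 0, 0, 0, -0.23, -0.47, 0, -0.8, 0, 0, 0, 0, 0, 0, -0.8]
}}

```text
time_s: 12.7
eef_pos: [489.6, -130.2, 182.5]
ee_rot: [-0.0, 0.207, 0.978, 0.0]
force: [-0.1, 0.8, 0.1]
grip_width: 0.498
grip_force: 47.8
```

```bash
python3 r.py; python3 - <<'E'
from h import *
c=snap('wrist','w5.png'); snap('top','t5.png')
h=cv2.cvtColor(c['img'],cv2.COLOR_RGB2HSV); m=((h[:,:,1]>80)&(h[:,:,2]>40)).astype(np.uint8)
k=max(cv2.findContours(m,0,2)[0],key=cv2.contourArea)
for p in cv2.convexHull(cv2.approxPolyDP(k,5,True))[:,0]:print(p,onplane(c,p.astype(float),12)[:2].round())
for z in (180,185,190): print(z,proj(c,[*monitor.sense()['eef_pos'][:2],z+30]))
E
```

```text
[ 489.6 -130.2  182.5] [-0.1  0.8  0.1] [ 0.033  0.009 -0.012] yaw 156.1 0.4982327280996429 47.836366184055805
[405 190] [539. -55.]
[353 225] [ 554. -122.]
[289 227] [ 527. -188.]
[238 165] [ 442. -206.]
[337  89] [415. -81.]
180 [326.61670557 277.64115875]
185 [326.78285882 284.12302897]
190 [326.9615373  291.10016933]
```

View pics/w5.png

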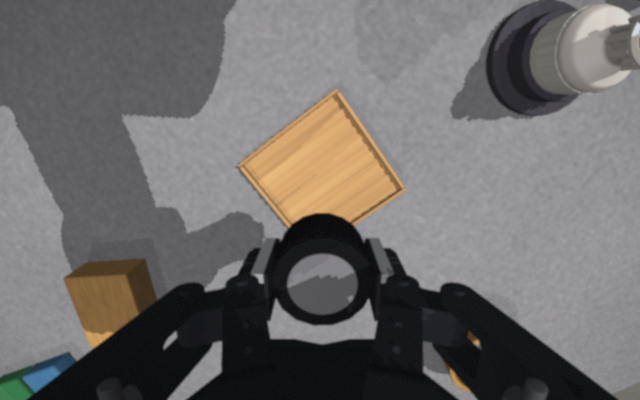

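The tray is fully in view, with corners at (337,89), (238,165) and (405,190), which puts its centre at about (490,-130), right below the tool. The cap disc at (322,284) puts its rim about 2.5 mm above the TCP. I'll descend.

>>> {"name": "send_rows", "arguments": {
  "targets": [0, 0, 0, 0, 0, 0.5, -0.8, 0, 0, 0, 0, 0, 0.6, -0.8, 0, 0, 0, 0, 0, 0.6, -0.8, 0, 0, 0, 0, 0, 0.6, -0.8, 0, 0, 0, 0, 0, 0.3, -0.8]
}}

```text
time_s: 13.42
eef_pos: [489.0, -127.2, 25.3]
ee_rot: [-0.001, 0.205, 0.979, 0.0]
force: [0.2, -0.5, -0.5]
grip_width: 0.501
grip_force: 47.8
```

>>> {"name": "send_rows", "arguments": {
  "targets": [0, 0, 0, 0, 0, 0.1, -0.8, 0, 0, 0, 0, 0, 0.05, -0.8, 0, 0, 0, 0, 0, 0.03, -0.8, 0, 0, 0, 0, 0, 0, -0.8]
}}

```text
time_s: 13.92
eef_pos: [490.0, -128.8, 16.6]
ee_rot: [0.0, 0.205, 0.979, -0.0]
force: [1.0, 0.5, -0.6]
grip_width: 0.502
grip_force: 47.8
```

```bash
python3 r.py
```

```text
[ 490.  -128.8   16.6] [ 1.   0.5 -0.6] [-0.004  0.021  0.019] yaw 156.3 0.50203045754437 47.831687988946214
```

>>> {"name": "send_rows", "arguments": {
  "targets": [0, 0, 0, 0, 0, 0.08, -0.8, 0, 0, 0, 0, 0, 0.06, -0.8, 0, 0, 0, 0, 0, 0, -0.8]
}}

```text
time_s: 14.3
eef_pos: [489.6, -128.6, 7.4]
ee_rot: [-0.0, 0.206, 0.979, 0.0]
force: [-0.1, 0.2, -0.5]
grip_width: 0.5
grip_force: 47.8
```

>>> {"name": "send_rows", "arguments": {
  "targets": [0, 0, 0, 0, 0, 0.03, -0.8, 0, 0, 0, 0, 0, 0, -0.8]
}}

```text
time_s: 14.55
eef_pos: [489.7, -128.7, 5.9]
ee_rot: [-0.0, 0.205, 0.979, 0.0]
force: [0.8, 0.3, -0.7]
grip_width: 0.504
grip_force: 47.8
```

>>> {"name": "send_rows", "arguments": {
  "targets": [0, 0, 0, 0, 0, 0.02, -0.8, 0, 0, 0, 0, 0, 0, -0.8]
}}

```text
time_s: 14.8
eef_pos: [489.8, -128.7, 4.7]
ee_rot: [-0.0, 0.205, 0.979, -0.0]
force: [0.5, -0.5, -1.2]
grip_width: 0.504
grip_force: 47.8
```

>>> {"name": "send_rows", "arguments": {
  "targets": [0, 0, 0, 0, 0, 0.02, -0.8, 0, 0, 0, 0, 0, 0, -0.8]
}}

```text
time_s: 15.05
eef_pos: [489.9, -128.8, 4.1]
ee_rot: [0.0, 0.205, 0.979, -0.0]
force: [-1.5, 0.7, 6.4]
grip_width: 0.501
grip_force: 48.5
```

>>> {"name": "send_rows", "arguments": {
  "targets": [0, 0, 0, 0, 0, 0.02, -0.8, 0, 0, 0, 0, 0, 0, -0.8]
}}

```text
time_s: 15.3
eef_pos: [490.0, -128.8, 4.0]
ee_rot: [0.0, 0.205, 0.979, -0.0]
force: [-7.2, 2.5, 20.7]
grip_width: 0.505
grip_force: 50.0
```

>>> {"name": "send_rows", "arguments": {
  "targets": [0, 0, 0, 0, 0, 0.02, -0.8, 0, 0, 0, 0, 0, 0, -0.8]
}}

```text
time_s: 15.55
eef_pos: [490.0, -128.8, 3.9]
ee_rot: [0.0, 0.205, 0.979, -0.0]
force: [-13.2, 4.1, 35.8]
grip_width: 0.502
grip_force: 51.5
```

The cap is on the floor. I'll relieve the extra push and open a little.

>>> {"name": "send_rows", "arguments": {
  "targets": [0, 0, 0, 0, 0, -0.04, -0.8, 0, 0, 0, 0, 0, 0, -0.8]
}}

```text
time_s: 15.8
eef_pos: [490.1, -128.9, 4.1]
ee_rot: [0.0, 0.205, 0.979, -0.0]
force: [-1.9, 1.5, 9.2]
grip_width: 0.501
grip_force: 48.9
```

>>> {"name": "send_rows", "arguments": {
  "targets": [0, 0, 0, 0, 0, 0, 0.1, 0, 0, 0, 0, 0, 0, 0.2, 0, 0, 0, 0, 0, 0, 0.3, 0, 0, 0, 0, 0, 0, 0.35, 0, 0, 0, 0, 0, 0, 0.35]
}}

```text
time_s: 16.42
eef_pos: [489.8, -128.7, 3.5]
ee_rot: [-0.0, 0.206, 0.979, 0.0]
force: [-0.4, 0.1, -0.2]
grip_width: 0.677
grip_force: 0.0
```

```bash
python3 r.py
```

```text
[ 489.8 -128.7    3.5] [-0.4  0.1 -0.2] [0.021 0.039 0.016] yaw 156.3 0.6766318376944043 0.0
```

Released with no contact. I'll rise straight up.

>>> {"name": "send_rows", "arguments": {
  "targets": [0, 0, 0, 0, 0, -0.15, 0.35, 0, 0, 0, 0, 0, -0.4, 0.35, 0, 0, 0, 0, 0, -0.7, 0.35, 0, 0, 0, 0, 0, -0.8, 0.35, 0, 0, 0, 0, 0, -0.5, 0.35]
}}

```text
time_s: 17.05
eef_pos: [490.2, -128.8, 159.5]
ee_rot: [0.001, 0.205, 0.979, -0.0]
force: [0.2, -1.0, -0.0]
grip_width: 0.673
grip_force: 0.0
```

>>> {"name": "send_rows", "arguments": {
  "targets": [0, 0, 0, 0, 0, 0, 0.35, 0, 0, 0, 0, 0, 0, 0.35]
}}

```text
time_s: 17.3
eef_pos: [489.4, -128.5, 156.0]
ee_rot: [-0.001, 0.205, 0.979, 0.0]
force: [-1.4, -0.2, -0.4]
grip_width: 0.677
grip_force: 0.0
```

```bash
python3 r.py; python3 - <<'E'
from h import *
snap('wrist','w6.png')
E
```

```text
[ 489.4 -128.5  156. ] [-1.4 -0.2 -0.4] [-0.034  0.008  0.026] yaw 156.3 0.6765795391734261 0.0
```

View pics/w6.png

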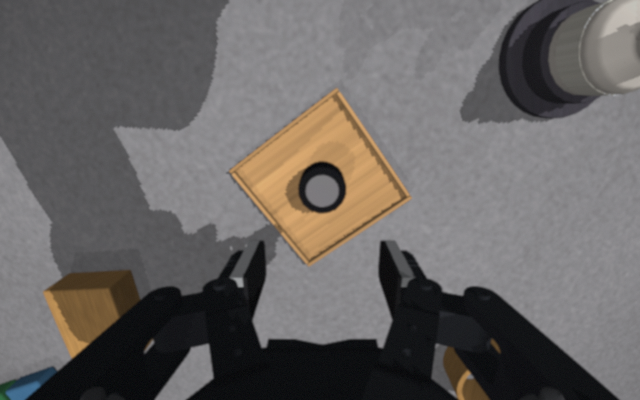

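The cap stands flat and free in the middle of the tray at (322,187), and the gripper is clear.

```bash
python3 -c "
from h import *
print(job.finish_job())"
```

```text
the job is handed in; nothing more can be done
None
```

The cap was pressed, turned about 65° to its stop, lifted off and set down open side down in the middle of the tray; the job is handed in, but no verdict was returned.

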